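Dock the plug-in module of a bench instrument

TASK

The blue plug-in module lies on the bench beside the lane in front of its white dock, and a red-capped sample cup is standing in that lane. Move the cup out of the way and leave it standing upright on the bench, then slide the module along the bench (do not lift it) into the dock, plug first, until it is fully home and both orange catches have clicked in. Do not knock the cup over, and leave the other bottles and the timer where they are.

Things in the scene. Friction and masses are not known exactly. Their poses are not given: they have to be found in the camera images.
- dock: White and grey docking station fixed to the bench, 70 deep x 150 wide x 62 mm high, with a square socket hole in its front and two low guide cheeks before it. Origin: middle of the lower edge of its front face, at bench height; +x points into the dock (the plugging direction), +y to its left seen along +x, z up. The box spans x 0 to 70.
- socket (a point): Centre of the socket mouth in the dock's front face, 20 mm above the bench, axes as the dock. The hole is 48 wide, z 5.5 to 34.5 above the bench, 34 deep, its mouth flared to 58 wide. A sprung plate inside pushes the plug back over the last 10 mm with 1 to 3 N. The point plug_face lies within 3 mm of this point when the module is home.
- catch_left (a joint): Orange spring catch in the left (+y) cheek, outward travel in m (0 to 0.010). At 0 it stands 8 mm into the lane, 14 to 36 mm before the dock's front, z 20 to 35 mm. The module wedges it outward by about 6 mm; it springs back to under 2 mm, into the module's notch, when the module is home. Driving the module home takes about 8 to 16 N.
- catch_right (a joint): The same catch in the right (-y) cheek, travel outward to -y.
- module: Blue plug-in module, 76 long (x) x 100 wide (y) x 40 mm high, 0.2 to 0.35 kg, too wide for most grippers: push it by its flat back (x = -38) and sides (y = +-50). Origin: under the middle of its blue body. A black plug nose sticks out at the front (+x). Home: its x axis along the dock's x axis, its origin at x = -38, y = 0 mm of the dock.
- plug_face (a point): Centre of the module's blue front face at the root of the nose, (38, 0, 20) mm from the module's origin. The black nose is 44 wide, 24 high (z 8 to 32 above the bench) and 24 mm long, ending at x = 62 of the module. The upper half of the module's sides (z over 18) has notches 9 deep from x = 2 to 27 of the module.
- sample_cup: Clear round sample cup with a red screw cap, 39 mm across, 74 mm high, about 60 g; stands in the lane in front of the dock. Origin at the centre of its underside, z up.
- dropper_bottle: White dropper bottle, 62 mm across, 166 mm high, standing at the other side of the lane from the module. Bystander. Origin at the centre of its underside.
- brown_bottle: Small brown bottle with a white cap, 42 mm across, 77 mm high, close beside the dock. Bystander. Origin at the centre of its underside.
- red_bottle_small: Small red bottle with a white cap, 42 mm across, 77 mm high, close beside the dock. Bystander. Origin at the centre of its underside.
- timer: Small white bench timer, 62 x 68 x 22 mm, lying behind the work to the left. Bystander. Origin at the centre of its underside.
- lane_mouth (a point): Point on the bench in the middle of the lane's mouth, 52 mm before the dock's front, axes as the dock. Grey guide cheeks, 36 mm high, inner faces at y = +-52, run from the dock's front to 38 mm before it, then flare outward to y = +-64 at 52 mm before it (plates 8 thick, outermost at y = +-71). The lane is the strip of bench before it.
Mind the look-alikes: they are no part of the job. Of the things that look like the sample_cup, the smaller one is meant. Of the things that look like the module, the larger one is meant.

How it is judged:
By the outcome, as a careful person would: the job done as asked, in the order asked, and still so for the second after the job is handed in, with the robot touching nothing.
It also fails if it takes over 72 s, if anything falls off the work surface, if the arm or the gripper's body presses on something with over 40 N, if the wrist force passes 120 N, or if a joint passes its speed limit or range.

ROBOT

A 6-joint arm with a two-finger parallel gripper is mounted at the origin on a cart in front of the work surface, level with it; the furniture and walls round the work are solid. World frame = base frame: x ahead of the robot, y to its left, z up, the work surface at z = 0. Lengths are in m, angles in rad, forces in N, time in s.
With the tool pointing down it reaches from about 0.4 to 0.825 m from the base axis. Payload 7 kg.
Tool frame: the origin (TCP) lies at the very end of the fingers, on their centre line; the grasp point (between the pads) lies 19 mm behind it; z points along the fingers, y is the line along which they close (so a half turn about z gives the same grasp; the last joint's range is limited). The gripper opens to 85 mm and grips with 20 to 120 N. Pads are 22 mm wide; open, the fingers measure 114 mm over their backs; the gripper's body (76 mm by 85 mm) begins 54 mm behind the grasp point. The pads swing forward as they close: fully open they stand 13 mm farther back than shut.
Start: joints at [1.488, 0.359, 0.012, 0, -1.224, -0.288], TCP at [0.245, 0.629, 0.231] pointing down, gripper open.
Joint ranges: [-3.07, 3.07], [-1.43, 2.12], [-1.02, 1.25], [-3.03, 1.67], [-3.05, -0], [-3.03, 3.03]. Speed limits (rad/s): [2.39, 2.39, 3.01, 3.14, 3.14, 3.14].

INTERFACE

Orientations are given as a unit quaternion [x, y, z, w].
In Python, from plant import arm, vision gives the robot as it stands.
- The arm moves only by the tool send_rows, never from a script. Its argument "plan" is a list of rows, each an object with "dr": the turn, a rotation vector about the tool's x, y, z in units of 2 pi rad (1.0 is 2 pi rad), a list of three; "translation": the shift along the tool's x, y, z in units of 1000 mm (1.0 is 1000 mm), a list of three; "claw": the closure, from 0 (fully open) to 1 (shut). A call has 1 to 12 rows; each row is the pose to reach, as a shift and turn from the pose commanded when the call began, along the tool's axes at that moment, turning the shorter way round; what a row does not reach only later rows make up. A row lasts 1/8 s, in which the tool goes at most 62.5 mm and 10.7 degrees, less where a joint would pass 70% of its speed; a pose out of reach is approached as far as the arm can. A call with a number of a shift or a turn outside -1 to 1 is refused whole. A call with a gripper value outside its range is refused whole. The fingers move at their own pace and stop on an object; "squeeze" is the grip in N (left out, the last holds). Time passes only in rows, so rows that repeat a pose let the fingers close. It gives the time, the measured TCP pose, the force, the opening and the grip force at its end, in the units of the state.
- arm.read_state(): the state, without advancing time (a new reading comes with each control period).
- vision.camera(name): name is "scene" or "top" or "wrist"; returns (picture, depth): 384x512x3 uint8, red, green, blue; 384x512 float32, m along the optical axis (not along the pixel's ray), 0 where there is no reading.
- vision.calibration(name): a dict with "vertical_fov" (degrees; the focal length in pixels is half the picture's height over the tangent of half this angle, whatever the lens; pixels are square), "cx", "cy" (the principal point, pixels), "xyz" and "rotation" of the camera in the world; the wrist camera has in their place "T_tool_cam" (4x4, takes a point from camera to tool coordinates, whose origin is the TCP and whose axes are the flange's). Camera axes: x right, y down, z forward; pixel columns grow to the right and rows downward; lengths in m; the calibration is good to about 2 mm. The wrist camera is an equidistant fisheye: a pixel r from the principal point sees the ray r / f radians off the axis. A picture is of the moment at which its call begins: read the wrist's pose just before it. calibration takes no time and is no camera call.
- arm.close_job(): hands the job in; it is judged then, once.
Trained networks look in the newest picture that a camera, given by its name, has taken for a name from the list of things; names that differ only in an ending like _2 or _b are one class to them, and where a whole thing is asked for, a point or a joint stands for the part that bears it (a point fixed in the world has none). Each returns a list of dicts, best first, with "score" (0 to 1); they miss things now and then, are a little off and sometimes report something else, mostly with a low value. They report only what shows in the picture. A call takes as long as a camera call. They do not tell look-alikes from the thing itself.
- vision.recognise(camera, target): "rect" ([left, top, right, bottom] in pixels, round what is visible of it).
The state is a dict: "clock": time; "qpos": joint angles; "qd": joint speeds; "joint_efforts": joint torques, N m; "tcp_pos": TCP position; "tool_rot": TCP orientation; "force": force on the tool from outside, world axes, zero at the start; "wrist_torque": the same for the moment, N m; "opening": opening from 0.0 (shut) to 1.0 (fully open); "grip_force": force on a finger pad.
Only numpy, scipy, OpenCV 4.12 (cv2) and the standard library are available. Lean on these libraries where they do the work, as an engineer would, in place of code of your own. Each camera call takes 0.05 s, during which the arm holds its last target. There are 200 camera calls.

## Working session

There is one attempt and no reset: what is moved stays moved. The work goes in short steps, Python scripts to look and compute and a tool call to move; the robot and the scene stay as the last step left them, time stands still between calls to the robot, and variables do not carry over. Pictures are saved under pics/ and viewed, at most 10 in all, crops included, and the job is handed in when it is done.

Besides the shell and the picture viewer there is one more tool, called after "Request:" by a JSON object that holds its "method" and its "body", one argument or row to a line. send_rows: Moves the arm, as the interface text tells. Shifts and turns lie within -1 to 1; 1 stands for 1000 mm of shift or 2 pi rad of turn. Its arguments: {"type":"object","properties":{"plan":{"type":"array"},"squeeze":{"type":"number"}},"required":["plan"]}

```bash
ls; mkdir -p pics; cat > h.py <<'E'
import numpy as np, cv2
from plant import arm, vision
from scipy.spatial.transform import Rotation as R
def rot(r):
    r=np.array(r,float)
    return r if r.shape==(3,3) else R.from_quat(r).as_matrix()
def cloud(name,depth):
    c=vision.calibration(name); f=192/np.tan(np.radians(c["vertical_fov"])/2)
    v,u=np.mgrid[0:384,0:512]
    P=np.stack([(u-c["cx"])/f*depth,(v-c["cy"])/f*depth,depth],-1)
    return P@rot(c["rotation"]).T+np.array(c["xyz"])
E
python3 - <<'E'
from h import *
for n in ["scene","top"]:
    im,d=vision.camera(n); cv2.imwrite(f"pics/{n}1.png",im[:,:,::-1]); np.save(n+"1.npy",d); np.save(n+"1im.npy",im)
    print(n,vision.calibration(n))
    for t in ["dock","module","sample_cup","dropper_bottle","brown_bottle","red_bottle_small","timer"]:
        print(t,[(np.round(r["rect"]).astype(int).tolist(),round(r["score"],2)) for r in vision.recognise(n,t)])
a=cv2.imread("pics/scene1.png");b=cv2.imread("pics/top1.png")
cv2.imwrite("pics/both.png",np.vstack([a,b])[:,:])
s=arm.read_state();print(s)
E
```

```text
pics
scene {'vertical_fov': 48.203715812115746, 'cx': 261.7162195551194, 'cy': 186.61333646429276, 'xyz': array([-0.12541013,  0.66414785,  0.50920747]), 'rotation': array([-0.33695882,  0.77622703, -0.49490246,  0.197489  ])}
dock [([202, 160, 268, 199], 0.71)]
module [([362, 178, 393, 196], 0.95), ([290, 175, 337, 212], 0.84)]
sample_cup [([244, 180, 262, 212], 0.92), ([274, 207, 302, 264], 0.85)]
dropper_bottle [([206, 173, 238, 248], 0.86), ([95, 203, 134, 230], 0.26)]
brown_bottle [([266, 150, 281, 183], 0.75), ([289, 179, 338, 210], 0.61)]
red_bottle_small [([181, 170, 200, 205], 0.79), ([95, 205, 132, 229], 0.18)]
timer [([93, 204, 132, 230], 0.85)]
top {'vertical_fov': 51.88026488680314, 'cx': 254.33243386017972, 'cy': 189.89132185386526, 'xyz': array([ 0.46018438, -0.01701079,  1.29392767]), 'rotation': array([-0.70293125,  0.7107331 , -0.00967493,  0.02554438])}
dock [([234, 136, 286, 174], 0.84)]
module [([282, 186, 315, 218], 0.89), ([337, 213, 365, 242], 0.81)]
sample_cup [([217, 233, 235, 251], 0.56)]
dropper_bottle [([195, 189, 217, 210], 0.75)]
brown_bottle [([296, 144, 307, 160], 0.72)]
red_bottle_small [([218, 135, 230, 148], 0.59)]
timer [([157, 122, 178, 141], 0.77)]
{'clock': 0.8, 'qpos': array([ 1.48808182e+00,  3.58562386e-01,  1.18600999e-02, -3.02532717e-05,
       -1.22409733e+00, -2.88146972e-01]), 'qd': array([-2.93948095e-05,  8.35547357e-04,  5.40307182e-04,  1.55705785e-04,
       -7.11465594e-04,  1.00701596e-03]), 'joint_efforts': array([ 1.15116109e-03, -5.82876492e+01,  2.93655074e+01,  6.94146305e+00,
       -4.85430064e-04,  1.22233018e-06]), 'tcp_pos': array([0.24459972, 0.62907223, 0.23130373]), 'tool_rot': array([ 9.82855979e-01, -1.84374956e-01, -1.39828467e-05,  3.09587173e-06]), 'force': array([-0.53294927, -0.18388333,  1.19388296]), 'wrist_torque': array([ 0.03212671, -0.03107395, -0.059153  ]), 'grip_force': 0.0, 'opening': 1.0027320189443654}
```

View pics/scene1.png

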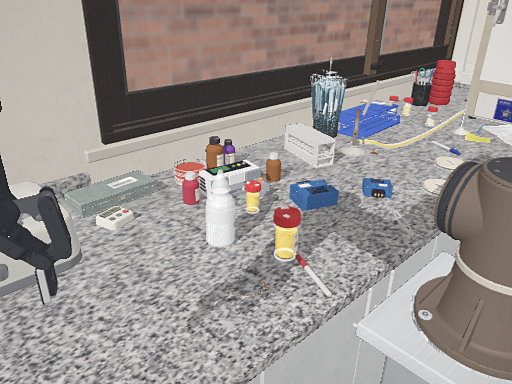

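View pics/top1.png

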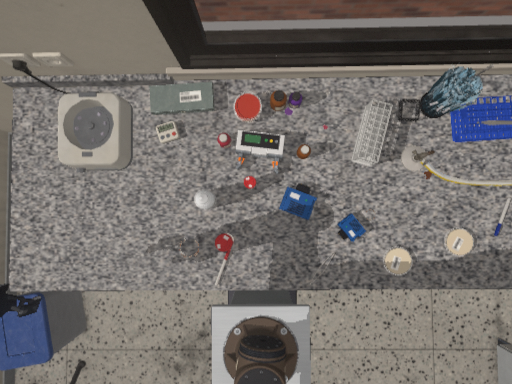

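Cup candidates: scene (252,196)/top (250,183) small, in the lane, and scene (287,235)/top (225,242) larger; the first fits because it is smaller and in the lane. Module candidates: scene (314,195)/top (298,203) large, and scene (377,188)/top (350,228) small; the first fits because it is the larger. The dock is at top (260,143).

```bash
python3 - <<'E'
from h import *
im=np.load("top1im.npy"); cv2.imwrite("pics/crop1.png",cv2.resize(im[120:262,185:375],(760,568),interpolation=cv2.INTER_CUBIC)[:,:,::-1])
def box(P,m,tag):
    p=P[m][:,:2]; (c,s,a)=cv2.minAreaRect((p*1000).astype(np.float32)); print(tag,m.sum(),np.round(c,1),np.round(s,1),round(a,1),"zmed",np.round(np.median(P[m][:,2])*1000,1))
rects={"top":{"dock":[234,130,288,158],"module":[275,180,320,222],"smallmod":[330,208,370,246],"cup":[240,172,262,194],"cup2":[212,228,240,256],"dropper":[190,185,220,215],"brown":[292,140,314,162],"red":[214,130,234,150]},
"scene":{"dock":[195,155,268,205],"module":[285,172,342,214],"cup":[240,176,265,216],"cup2":[270,203,305,268],"dropper":[200,170,240,250],"brown":[264,148,284,185],"red":[178,168,203,208]}}
rng={"dock":(.052,.072),"module":(.03,.05),"smallmod":(.02,.05),"cup":(.06,.09),"cup2":(.06,.13),"dropper":(.05,.2),"brown":(.05,.09),"red":(.05,.09)}
for n in rects:
    P=cloud(n,np.load(n+"1.npy")); d=np.load(n+"1.npy")
    for k,(l,t,r,b) in rects[n].items():
        m=np.zeros(d.shape,bool); m[t:b,l:r]=1
        z=P[...,2]; m&=(d>0)
        print("max z",np.round(np.percentile(z[m],98)*1000), end=" ")
        m&=(z>rng[k][0])&(z<rng[k][1])
        if m.sum()>5: box(P,m,n+" "+k)
P=cloud("top",np.load("top1.npy")); print("bench z",[np.round(P[v,u]*1000,1).tolist() for u,v in [(260,210),(330,190),(230,215),(290,240),(250,182),(272,165),(242,161)]])
E
```

```text
max z 67.0 top dock 1058 [671.1  -8.4] [150.1  71.1] 82.2 zmed 61.9
max z 44.0 top module 777 [ 492.6 -131. ] [99.6 99.6] 68.1 zmed 39.8
max z 32.0 top smallmod 425 [ 397.1 -292. ] [72.4 71.5] 38.1 zmed 28.4
max z 76.0 top cup 121 [547.5  25.1] [34.6 34.4] 89.6 zmed 73.1
max z 106.0 top cup2 261 [365.1 104.5] [50.7 51.4] 0.6 zmed 101.4
max z 154.0 top dropper 336 [495.7 164.5] [58.1 59.5] 0.4 zmed 105.9
max z 78.0 top brown 133 [ 646.3 -147.1] [38.  38.1] 87.9 zmed 59.8
max z 79.0 top red 130 [687.2 106.3] [38.5 39.6] 71.2 zmed 60.2
max z 146.0 scene dock 806 [658.   -5.9] [170.2 234.1] 38.1 zmed 61.9
max z 102.0 scene module 660 [ 491.1 -127.8] [103.6 102.2] 69.2 zmed 39.8
max z 74.0 scene cup 166 [545.6  28.9] [36.4 39.4] 27.4 zmed 72.3
max z 103.0 scene cup2 671 [361.2 109.6] [53.8 52.1] 47.5 zmed 96.9
max z 147.0 scene dropper 1539 [579.8 108.5] [100.9 275.5] 48.9 zmed 85.9
max z 77.0 scene brown 144 [ 643.9 -140.3] [35.5 33.3] 1.6 zmed 61.1
max z 77.0 scene red 206 [686.6  94.3] [38.3 75.9] 9.8 zmed 60.3
bench z [[458.7, -6.1, -2.9], [521.6, -235.4, 1.6], [443.4, 92.3, 0.0], [360.2, -102.7, 0.4], [546.1, 23.4, 70.2], [606.6, -47.4, -4.0], [616.3, 49.5, 35.8]]
```

View pics/crop1.png

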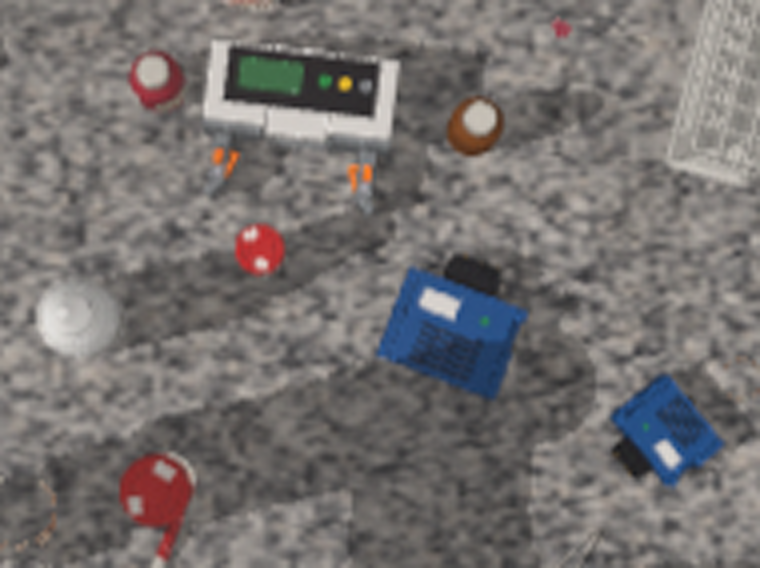

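The crop confirms both choices: the small cup is at crop (260,250) in the lane, the large module at (455,330) with its nose up and to the right, and the dock at (300,90). I'm moving above the cup now, with the fingers' closing line along the dock's x axis.

Request:
{"method": "send_rows", "body": {
  "plan": [
    {"dr": [0,0,0.2126],"translation": [0.501,0.453,0],"claw": 0},
    {"dr": [0,0,0.2126],"translation": [0.501,0.453,0],"claw": 0},
    {"dr": [0,0,0.2126],"translation": [0.501,0.453,0],"claw": 0},
    {"dr": [0,0,0.2126],"translation": [0.501,0.453,0],"claw": 0},
    {"dr": [0,0,0.2126],"translation": [0.501,0.453,0],"claw": 0},
    {"dr": [0,0,0.2126],"translation": [0.501,0.453,0],"claw": 0},
    {"dr": [0,0,0.2126],"translation": [0.501,0.453,0],"claw": 0},
    {"dr": [0,0,0.2126],"translation": [0.501,0.453,0],"claw": 0},
    {"dr": [0,0,0.2126],"translation": [0.501,0.453,0],"claw": 0},
    {"dr": [0,0,0.2126],"translation": [0.501,0.453,0],"claw": 0},
    {"dr": [0,0,0.2126],"translation": [0.501,0.453,0],"claw": 0},
    {"dr": [0,0,0.2126],"translation": [0.501,0.453,0],"claw": 0}
  ]
}}

```text
clock: 2.3
tcp_pos: [0.5483, 0.0224, 0.231]
tool_rot: [-0.656, 0.755, -0.0, -0.0]
force: [-0.0, -0.3, 0.1]
opening: 1.003
grip_force: 0.0
```

```bash
cat >> h.py <<'E'
def wcloud(d,s):
    c=vision.calibration("wrist"); f=192/np.tan(np.radians(c["vertical_fov"])/2)
    v,u=np.mgrid[0:384,0:512]; x=u-c["cx"]; y=v-c["cy"]; r=np.hypot(x,y)+1e-9; t=np.tan(np.minimum(r/f,1.4))
    P=np.stack([x/r*t*d,y/r*t*d,d],-1); T=np.array(c["T_tool_cam"])
    P=P@T[:3,:3].T+T[:3,3]
    return P@rot(s["tool_rot"]).T+s["tcp_pos"]
def wlook(name):
    s=arm.read_state(); im,d=vision.camera("wrist"); cv2.imwrite(f"pics/{name}.png",im[:,:,::-1])
    P=wcloud(d,s); P[d<=0]=np.nan; return s,im,P
def box(p):
    c,sz,a=cv2.minAreaRect((p[:,:2]*1000).astype(np.float32)); return np.round(c,1),np.round(sz,1),round(a,1),len(p)
def near(P,c,r,z0,z1):
    m=(np.hypot(P[...,0]-c[0],P[...,1]-c[1])<r)&(P[...,2]>z0)&(P[...,2]<z1); return m
E
python3 - <<'E'
from h import *
s,im,P=wlook("w1"); print(vision.calibration("wrist")["vertical_fov"])
h=im.astype(int); red=(h[...,0]>120)&(h[...,1]<80)&(h[...,2]<80); blue=(h[...,2]>h[...,0]+40)
def show(tag,P):
  for t,m in [("cup",near(P,(.547,.025),.045,.05,.09)),("mod",near(P,(.482,-.127),.09,.036,.046)),("modnose",near(P,(.482,-.127),.1,.025,.046)),("dock",near(P,(.671,-.008),.1,.056,.068))]:
    if m.sum()>10: print(tag,t,box(P[m]),"z",np.round(np.nanpercentile(P[m][:,2],[5,50,95])*1000,1))
show("wrist",P)
for n in ["top","scene"]:
  show(n,cloud(n,np.load(n+"1.npy")))
for t in ["dock","module","sample_cup"]: print(t,vision.recognise("wrist",t))
E
```

```text
65.70646984690485
wrist cup (array([547.4,  27.4]), array([36.6, 38.9]), 75.4, 1070) z [64.7 72.1 73.7]
wrist mod (array([ 480.8, -123.4]), array([100.6,  76.9]), 68.2, 4965) z [37.7 39.1 40.6]
wrist modnose (array([ 491.9, -127.6]), array([100.7, 101. ]), 68.4, 5775) z [30.3 38.9 40.5]
wrist dock (array([669.8,  -5.1]), array([149.9,  71.2]), 82.5, 7141) z [57.5 61.3 62.9]
top cup (array([547.5,  25.1]), array([34.6, 34.4]), 89.6, 122) z [68.4 73.  77.3]
top mod (array([ 486.6, -128.8]), array([99.2, 86.8]), 68.1, 670) z [36.9 40.2 44.1]
top modnose (array([ 492.6, -131. ]), array([99.6, 99.6]), 68.0, 803) z [30.6 39.5 44. ]
top dock (array([672.5,   3.7]), array([174.4,  70.7]), 82.3, 1018) z [57.6 61.9 66. ]
scene cup (array([545.6,  28.9]), array([36.4, 39.4]), 27.4, 180) z [59.4 71.8 74.6]
scene mod (array([ 481.3, -124.2]), array([103.5,  80.7]), 68.9, 542) z [37.5 40.  41.7]
scene modnose (array([ 490.9, -127.9]), array([103.6, 102.4]), 68.8, 751) z [26.8 39.5 41.6]
scene dock (array([669.8,  -3.2]), array([151.3,  75.3]), 83.2, 619) z [57.6 62.1 63.8]
dock [{'rect': [116.6, 89.7, 224.5, 224.3], 'score': 0.88}, {'rect': [131.6, 22.6, 174.4, 63.1], 'score': 0.53}]
module [{'rect': [241.3, 0.0, 338.7, 82.8], 'score': 0.89}]
sample_cup [{'rect': [240.0, 150.1, 276.6, 192.7], 'score': 0.85}, {'rect': [376.7, 188.1, 448.1, 248.1], 'score': 0.74}]
```

View pics/w1.png

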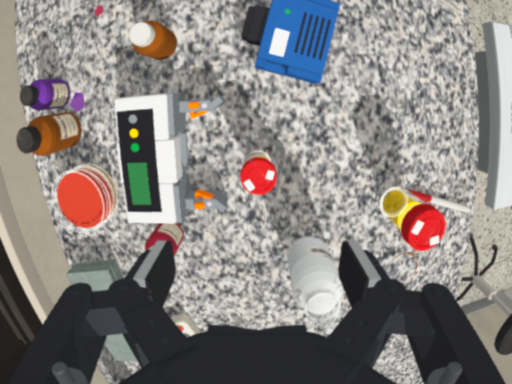

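The wrist view shows the cup at (258,174), the dock at (155,155) and the module at (298,40), which agrees with the numbers from the other cameras. Next I descend over the cup.

Request:
{"method": "send_rows", "body": {
  "plan": [
    {"dr": [0,0,0],"translation": [-0.002,0,0.06],"claw": 0},
    {"dr": [0,0,0],"translation": [-0.002,0,0.11],"claw": 0},
    {"dr": [0,0,0],"translation": [-0.002,0,0.13],"claw": 0},
    {"dr": [0,0,0],"translation": [-0.002,0,0.13],"claw": 0}
  ]
}}

```text
clock: 3.0
tcp_pos: [0.5464, 0.0282, 0.1001]
tool_rot: [-0.658, 0.753, 0.001, -0.001]
force: [-0.1, -0.5, 0.2]
opening: 1.002
grip_force: 0.0
```

Request:
{"method": "send_rows", "body": {
  "plan": [
    {"dr": [0,0,0],"translation": [0.001,-0.001,0.05],"claw": 0},
    {"dr": [0,0,0],"translation": [0.001,-0.001,0.07],"claw": 0},
    {"dr": [0,0,0],"translation": [0.001,-0.001,0.072],"claw": 0},
    {"dr": [0,0,0],"translation": [0.001,-0.001,0.072],"claw": 0.3},
    {"dr": [0,0,0],"translation": [0.001,-0.001,0.072],"claw": 0.45},
    {"dr": [0,0,0],"translation": [0.001,-0.001,0.072],"claw": 1},
    {"dr": [0,0,0],"translation": [0.001,-0.001,0.072],"claw": 1},
    {"dr": [0,0,0],"translation": [0.001,-0.001,0.072],"claw": 1},
    {"dr": [0,0,0],"translation": [0.001,-0.001,0.072],"claw": 1},
    {"dr": [0,0,0],"translation": [0.001,-0.001,0.072],"claw": 1}
  ],
  "squeeze": 25
}}

```text
clock: 4.25
tcp_pos: [0.5493, 0.0264, 0.0305]
tool_rot: [-0.658, 0.753, -0.0, 0.001]
force: [-0.6, 0.9, 6.9]
opening: 0.441
grip_force: 24.4
```

Request:
{"method": "send_rows", "body": {
  "plan": [
    {"dr": [0,0,0],"translation": [0,0,-0.01],"claw": 1},
    {"dr": [0,0,0],"translation": [0,0,-0.04],"claw": 1},
    {"dr": [0,0,0],"translation": [0,0,-0.08],"claw": 1},
    {"dr": [0,0,0],"translation": [0.02,-0.005,-0.11],"claw": 1},
    {"dr": [0,0,0],"translation": [0.06,-0.015,-0.11],"claw": 1},
    {"dr": [0,0,0],"translation": [0.11,-0.03,-0.11],"claw": 1},
    {"dr": [0,0,0],"translation": [0.16,-0.04,-0.11],"claw": 1},
    {"dr": [0,0,0],"translation": [0.21,-0.05,-0.11],"claw": 1},
    {"dr": [0,0,0],"translation": [0.25,-0.06,-0.11],"claw": 1},
    {"dr": [0,0,0],"translation": [0.275,-0.068,-0.11],"claw": 1},
    {"dr": [0,0,0],"translation": [0.289,-0.07,-0.11],"claw": 1},
    {"dr": [0,0,0],"translation": [0.289,-0.07,-0.11],"claw": 1}
  ]
}}

```text
clock: 5.75
tcp_pos: [0.5784, -0.2701, 0.1393]
tool_rot: [-0.657, 0.754, 0.0, -0.0]
force: [-0.5, -0.1, -1.0]
opening: 0.444
grip_force: 25.3
```

```bash
python3 - <<'E'
from h import *
s,im,P=wlook("w2"); print(s["opening"],s["grip_force"],s["tcp_pos"],s["force"])
c=s["tcp_pos"]; m=near(P,c,.05,-.02,.01); print("bench z below",m.sum(),np.nanmedian(P[m][:,2]))
m=near(P,c,.045,.03,.2)
print(m.sum(), np.nanpercentile(P[m][:,2],[1,50,99]))
i,d=vision.camera("scene"); cv2.imwrite("pics/s2.png",cv2.resize(i[120:280,200:460],(780,480))[:,:,::-1])
E
```

```text
0.44415378276133755 25.25492538933122 [ 0.57835135 -0.27007152  0.13931072] [-0.46997628 -0.05207094 -1.00782459]
bench z below 6848 -0.0011591760685823044
15865 [0.11120303 0.18099007 0.19868879]
```

View pics/s2.png

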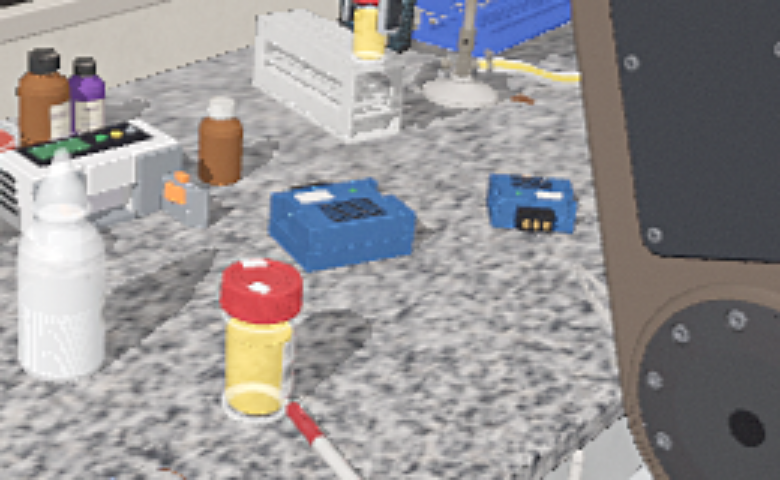

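The cup hangs upright in the gripper at (370,40) of the crop, with clear bench under it. I'll set it down, release it and rise.

Request:
{"method": "send_rows", "body": {
  "plan": [
    {"dr": [0,0,0],"translation": [0,0,0.04],"claw": 1},
    {"dr": [0,0,0],"translation": [0,0,0.08],"claw": 1},
    {"dr": [0,0,0],"translation": [0,0,0.1],"claw": 1},
    {"dr": [0,0,0],"translation": [0,0,0.106],"claw": 1},
    {"dr": [0,0,0],"translation": [0,0,0.108],"claw": 1},
    {"dr": [0,0,0],"translation": [0,0,0.109],"claw": 1},
    {"dr": [0,0,0],"translation": [0,0,0.109],"claw": 1}
  ]
}}

```text
clock: 6.72
tcp_pos: [0.5793, -0.2696, 0.0312]
tool_rot: [-0.658, 0.753, -0.001, 0.0]
force: [-0.7, 0.1, -0.4]
opening: 0.437
grip_force: 25.3
```

Request:
{"method": "send_rows", "body": {
  "plan": [
    {"dr": [0,0,0],"translation": [0,0,0.001],"claw": 1},
    {"dr": [0,0,0],"translation": [0,0,0.002],"claw": 1},
    {"dr": [0,0,0],"translation": [0,0,0.002],"claw": 1}
  ]
}}

```text
clock: 7.1
tcp_pos: [0.5794, -0.2701, 0.0305]
tool_rot: [-0.658, 0.753, -0.001, 0.0]
force: [-3.3, 1.7, 12.2]
opening: 0.438
grip_force: 25.8
```

Request:
{"method": "send_rows", "body": {
  "plan": [
    {"dr": [0,0,0],"translation": [0,0,-0.001],"claw": 1},
    {"dr": [0,0,0],"translation": [0,0,-0.001],"claw": 0.5},
    {"dr": [0,0,0],"translation": [0,0,-0.001],"claw": 0.4},
    {"dr": [0,0,0],"translation": [0,0,-0.001],"claw": 0},
    {"dr": [0,0,0],"translation": [0,0,-0.001],"claw": 0},
    {"dr": [0,0,0],"translation": [0,0,-0.001],"claw": 0},
    {"dr": [0,0,0],"translation": [0,0,-0.04],"claw": 0},
    {"dr": [0,0,0],"translation": [0,0,-0.09],"claw": 0},
    {"dr": [0,0,0],"translation": [0,0,-0.15],"claw": 0},
    {"dr": [0,0,0],"translation": [0,0,-0.15],"claw": 0}
  ]
}}

```text
clock: 8.35
tcp_pos: [0.5817, -0.2705, 0.1844]
tool_rot: [-0.658, 0.753, -0.004, 0.003]
force: [0.1, 0.1, -0.9]
opening: 1.001
grip_force: 0.0
```

```bash
python3 - <<'E'
from h import *
s,im,P=wlook("w3"); print(s["tcp_pos"],s["opening"])
for t,m in [("cup",near(P,(.579,-.27),.05,.05,.09)),("mod",near(P,(.481,-.124),.09,.036,.046))]:
    if m.sum()>10: print(t,box(P[m]),"z",np.round(np.nanpercentile(P[m][:,2],[5,50,95])*1000,1))
E
```

```text
[ 0.58171708 -0.27053344  0.18435405] 1.0008813010952868
cup (array([ 576.7, -269.3]), array([38. , 38.2]), 15.1, 1510) z [64.1 72.1 73.7]
mod (array([ 480.7, -123.7]), array([101.6,  77.4]), 67.8, 1311) z [37.5 38.9 40.1]
```

The cup stands on its own at (577,-269). Next I move to the right of the module, aligned with its side, for the lateral push.

Request:
{"method": "send_rows", "body": {
  "plan": [
    {"dr": [0,0,0.039],"translation": [-0.049,0.14,0],"claw": 0.47},
    {"dr": [0,0,0.039],"translation": [-0.049,0.14,0],"claw": 0.47},
    {"dr": [0,0,0.039],"translation": [-0.049,0.14,0],"claw": 0.47},
    {"dr": [0,0,0.039],"translation": [-0.049,0.14,0.05],"claw": 0.47},
    {"dr": [0,0,0.039],"translation": [-0.049,0.14,0.1],"claw": 0.47},
    {"dr": [0,0,0.039],"translation": [-0.049,0.14,0.14],"claw": 0.47},
    {"dr": [0,0,0.039],"translation": [-0.049,0.14,0.16],"claw": 0.47},
    {"dr": [0,0,0.039],"translation": [-0.049,0.14,0.16],"claw": 0.47}
  ]
}}

```text
clock: 9.4
tcp_pos: [0.4445, -0.202, 0.0161]
tool_rot: [-0.56, 0.828, 0.002, -0.002]
force: [-0.1, 0.3, 0.0]
opening: 0.532
grip_force: 0.0
```

```bash
python3 - <<'E'
from h import *
s=arm.read_state(); r=rot(s["tool_rot"]); print(s["tcp_pos"],s["opening"],s["force"],"x yaw",np.degrees(np.arctan2(r[1,0],r[0,0])),"y",r[:,1])
E
```

```text
[ 0.44454285 -0.20198729  0.01614059] 0.5317054646419462 [-0.13037771  0.2919988   0.03645275] x yaw -111.83730969469524 y [-0.92822854  0.37197555  0.00509516]
```

Request:
{"method": "send_rows", "body": {
  "plan": [
    {"dr": [0,0,0],"translation": [0,-0.004,0.005],"claw": 0.47},
    {"dr": [0,0,0],"translation": [0,-0.004,0.009],"claw": 0.47},
    {"dr": [0,0,0],"translation": [-0.01,-0.004,0.009],"claw": 0.47},
    {"dr": [0,0,0],"translation": [-0.02,-0.004,0.009],"claw": 0.47},
    {"dr": [0,0,0],"translation": [-0.026,-0.004,0.009],"claw": 0.47},
    {"dr": [0,0,0],"translation": [-0.03,-0.004,0.009],"claw": 0.47},
    {"dr": [0,0,0],"translation": [-0.034,-0.004,0.009],"claw": 0.47}
  ]
}}

```text
clock: 10.28
tcp_pos: [0.4629, -0.1721, 0.0097]
tool_rot: [-0.561, 0.828, -0.0, -0.0]
force: [-2.4, -5.7, 5.9]
opening: 0.531
grip_force: 2.8
```

Request:
{"method": "send_rows", "body": {
  "plan": [
    {"dr": [0,0,-0.002],"translation": [-0.01,0.001,-0.003],"claw": 0.47},
    {"dr": [0,0,-0.006],"translation": [-0.022,0.003,-0.003],"claw": 0.47},
    {"dr": [0,0,-0.01],"translation": [-0.034,0.005,-0.003],"claw": 0.47},
    {"dr": [0,0,-0.014],"translation": [-0.046,0.007,-0.003],"claw": 0.47},
    {"dr": [0,0,-0.018],"translation": [-0.058,0.009,-0.003],"claw": 0.47},
    {"dr": [0,0,-0.022],"translation": [-0.07,0.011,-0.003],"claw": 0.47},
    {"dr": [0,0,-0.026],"translation": [-0.082,0.013,-0.003],"claw": 0.47},
    {"dr": [0,0,-0.03],"translation": [-0.094,0.015,-0.003],"claw": 0.47},
    {"dr": [0,0,-0.034],"translation": [-0.104,0.017,-0.003],"claw": 0.47},
    {"dr": [0,0,-0.037],"translation": [-0.112,0.018,-0.003],"claw": 0.47},
    {"dr": [0,0,-0.04],"translation": [-0.116,0.019,-0.003],"claw": 0.47},
    {"dr": [0,0,-0.04],"translation": [-0.116,0.019,-0.003],"claw": 0.47}
  ]
}}

```text
clock: 11.78
tcp_pos: [0.4885, -0.0567, 0.0121]
tool_rot: [-0.66, 0.751, 0.0, 0.0]
force: [-0.0, 0.5, 0.3]
opening: 0.53
grip_force: 0.0
```

```bash
cat > meas.py <<'E'
from h import *
import sys
O=np.array([.6351,-.0005]); a=np.radians(-7.5); X=np.array([np.cos(a),np.sin(a)]); Y=np.array([-X[1],X[0]])
def module(P,guess,tag):
    m=near(P,guess,.1,.036,.046)
    if m.sum()<30: print(tag,"few",m.sum()); return
    c,sz,ang,n=box(P[m]); c=c/1000-O; print(tag,"module dock xy mm",np.round([c@X*1000,c@Y*1000],1),sz,"yaw rel",ang,ang-90+7.5,n)
s=arm.read_state(); r=rot(s["tool_rot"]); t=s["tcp_pos"][:2]-O
print("clock",s["clock"],"tcp dock",np.round([t@X*1000,t@Y*1000,s["tcp_pos"][2]*1000],1),"xyaw rel dock",np.degrees(np.arctan2(r[1,0],r[0,0]))+7.5,"force dock",np.round([s["force"][:2]@X,s["force"][:2]@Y,s["force"][2]],1),"open",s["opening"])
g=O+X*float(sys.argv[1])/1000+Y*float(sys.argv[2])/1000
for n in ["wrist","top","scene"]:
    s=arm.read_state(); im,d=vision.camera(n); P=wcloud(d,s) if n=="wrist" else cloud(n,d); P[d<=0]=np.nan; cv2.imwrite(f"pics/{sys.argv[3]}_{n}.png",im[:,:,::-1])
    module(P,g,n)
    dm=near(P,O+X*.035,.1,.056,.068)
    if dm.sum()>50: print(n,"dock",box(P[dm]))
E
python3 meas.py -135 -15 m1
```

```text
clock 11.775 tcp dock [-138.   -74.8   12.1] xyaw rel dock -89.88643336898475 force dock [-0.1  0.5  0.3] open 0.5298445118284524
wrist module dock xy mm [-138.1  -61.9] [48.5 72.6] yaw rel 82.7 0.20000000000000284 3876
wrist dock (array([655.3, -10.4]), array([136.2,  38.5]), 50.9, 2606)
top few 10
top dock (array([672.9,   4.9]), array([176.6,  70.5]), 82.4, 1016)
scene module dock xy mm [-114.2  -24.1] [123.8 126.9] yaw rel 83.3 0.7999999999999972 670
scene dock (array([670.3,  -4.6]), array([150.7,  74.7]), 82.2, 620)
```

Request:
{"method": "send_rows", "body": {
  "plan": [
    {"dr": [0,0,0],"translation": [0.02,0,0],"claw": 0.47},
    {"dr": [0,0,0],"translation": [0.06,0,-0.04],"claw": 0.47},
    {"dr": [0,0,0],"translation": [0.06,0,-0.1],"claw": 0.47},
    {"dr": [0,0,0],"translation": [0.06,0,-0.15],"claw": 0.47},
    {"dr": [0,0,0],"translation": [0.06,0,-0.15],"claw": 0.47}
  ]
}}

```text
clock: 12.55
tcp_pos: [0.4832, -0.1169, 0.1665]
tool_rot: [-0.66, 0.751, -0.002, 0.003]
force: [-0.1, 1.3, -0.3]
opening: 0.529
grip_force: 0.0
```

```bash
python3 meas.py -135 -15 m2
```

```text
clock 12.55 tcp dock [-135.5 -135.2  166.5] xyaw rel dock -89.93538829478102 force dock [-0.2  1.3 -0.3] open 0.5285226003135988
wrist module dock xy mm [-139.2  -13.9] [100.   76.5] yaw rel 82.8 0.29999999999999716 4633
wrist dock (array([669.8,  -5.7]), array([149.8,  70.5]), 82.6, 2474)
top few 1
top dock (array([672.8,   5.3]), array([177.2,  70.9]), 82.8, 1020)
scene module dock xy mm [-138.4  -12.3] [101.2  80. ] yaw rel 82.8 0.29999999999999716 611
scene dock (array([669.4,  -3.8]), array([150.2,  74.6]), 82.6, 617)
```

View pics/m2_wrist.png

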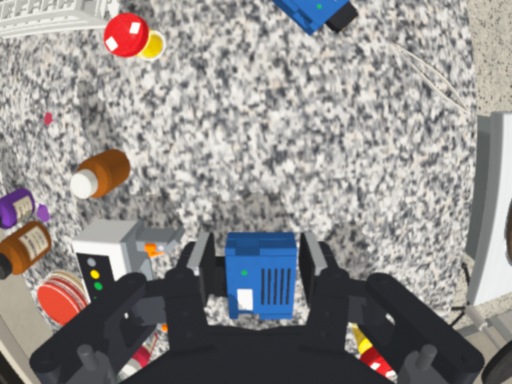

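The wrist view shows the module at (262,275), square to the dock. It is still 14 mm right of the lane axis, so I'll push again.

Request:
{"method": "send_rows", "body": {
  "plan": [
    {"dr": [0,0,0],"translation": [-0.03,0.003,0.06],"claw": 0.47},
    {"dr": [0,0,0],"translation": [-0.04,0.003,0.11],"claw": 0.47},
    {"dr": [0,0,0],"translation": [-0.045,0.003,0.153],"claw": 0.47},
    {"dr": [0,0,0],"translation": [-0.05,0.003,0.153],"claw": 0.47},
    {"dr": [0,0,0],"translation": [-0.058,0.003,0.153],"claw": 0.47},
    {"dr": [0,0,0],"translation": [-0.066,0.003,0.153],"claw": 0.47},
    {"dr": [0,0,0],"translation": [-0.072,0.003,0.153],"claw": 0.47},
    {"dr": [0,0,0],"translation": [-0.075,0.003,0.153],"claw": 0.47},
    {"dr": [0,0,0],"translation": [-0.075,0.003,0.153],"claw": 0.47},
    {"dr": [0,0,0],"translation": [-0.075,0.003,0.153],"claw": 0.47}
  ]
}}

```text
clock: 13.95
tcp_pos: [0.4877, -0.0418, 0.0095]
tool_rot: [-0.66, 0.751, -0.0, 0.0]
force: [0.7, -0.1, 0.5]
opening: 0.53
grip_force: 0.0
```

Request:
{"method": "send_rows", "body": {
  "plan": [
    {"dr": [0,0,0],"translation": [0.02,0,0],"claw": 0.47},
    {"dr": [0,0,0],"translation": [0.05,0,-0.05],"claw": 0.47},
    {"dr": [0,0,-0.02],"translation": [0.05,0.01,-0.11],"claw": 0.3},
    {"dr": [0,0,-0.05],"translation": [0.02,0.03,-0.15],"claw": 0.3},
    {"dr": [0,0,-0.08],"translation": [-0.02,0.05,-0.15],"claw": 0.3},
    {"dr": [0,0,-0.11],"translation": [-0.06,0.072,-0.15],"claw": 0.3},
    {"dr": [0,0,-0.14],"translation": [-0.06,0.072,-0.15],"claw": 0.3},
    {"dr": [0,0,-0.17],"translation": [-0.06,0.072,-0.15],"claw": 0.3},
    {"dr": [0,0,-0.2],"translation": [-0.06,0.072,-0.15],"claw": 0.3},
    {"dr": [0,0,-0.225],"translation": [-0.06,0.072,-0.15],"claw": 0.3},
    {"dr": [0,0,-0.25],"translation": [-0.06,0.072,-0.15],"claw": 0.3},
    {"dr": [0,0,-0.25],"translation": [-0.06,0.072,-0.15],"claw": 0.3}
  ]
}}

```text
clock: 15.45
tcp_pos: [0.4237, 0.0268, 0.1592]
tool_rot: [0.998, -0.065, -0.0, -0.0]
force: [0.5, -0.3, 0.5]
opening: 0.703
grip_force: 0.0
```

```bash
python3 meas.py -139 0 m3
```

```text
clock 15.45 tcp dock [-213.1   -0.5  159.2] xyaw rel dock 0.007790588199843462 force dock [ 0.6 -0.2  0.5] open 0.7026287375121963
wrist module dock xy mm [-139.4    1.6] [100.8  76.1] yaw rel 82.8 0.29999999999999716 9027
top module dock xy mm [-132.1   -2.1] [99.  86.3] yaw rel 82.5 0.0 522
top dock (array([672.6,   5.3]), array([177.6,  70.7]), 82.1, 1017)
scene module dock xy mm [-139.3    0.9] [102.5  79. ] yaw rel 83.3 0.7999999999999972 628
scene dock (array([670.2,   7.6]), array([174.4,  72.2]), 83.1, 619)
```

View pics/m3_wrist.png

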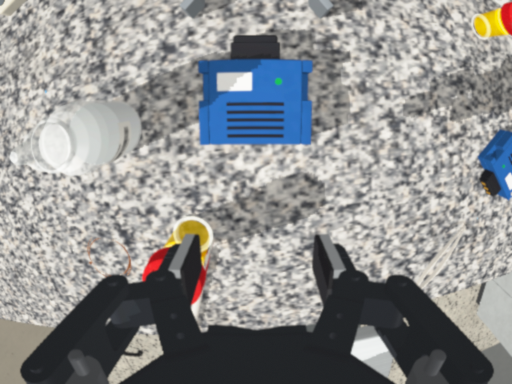

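The module at (255,100) is square and centred in front of the lane, with the cheek tips at (195,5) and (318,5). I'll lower behind its back and push straight in.

Request:
{"method": "send_rows", "body": {
  "plan": [
    {"dr": [0,0,0],"translation": [0.01,-0.001,0.04],"claw": 0.3},
    {"dr": [0,0,0],"translation": [0.01,-0.001,0.09],"claw": 0.3},
    {"dr": [0,0,0],"translation": [0.01,-0.001,0.13],"claw": 0.3},
    {"dr": [0,0,0],"translation": [0.01,-0.001,0.148],"claw": 0.3},
    {"dr": [0,0,0],"translation": [0.01,-0.001,0.148],"claw": 0.3},
    {"dr": [0,0,0],"translation": [0.018,-0.001,0.148],"claw": 0.3},
    {"dr": [0,0,0],"translation": [0.026,-0.001,0.148],"claw": 0.3},
    {"dr": [0,0,0],"translation": [0.034,-0.001,0.148],"claw": 0.3},
    {"dr": [0,0,0],"translation": [0.042,-0.001,0.148],"claw": 0.3},
    {"dr": [0,0,0],"translation": [0.05,-0.001,0.148],"claw": 0.3},
    {"dr": [0,0,0],"translation": [0.058,-0.001,0.148],"claw": 0.3}
  ]
}}

```text
clock: 16.98
tcp_pos: [0.4818, 0.0201, 0.0113]
tool_rot: [0.998, -0.065, -0.0, 0.0]
force: [-5.0, 0.1, 3.9]
opening: 0.698
grip_force: 2.5
```

```bash
python3 meas.py -107 0 m4
```

```text
clock 16.975 tcp dock [-154.7    0.4   11.3] xyaw rel dock 0.06725371541758651 force dock [-4.9 -0.6  3.9] open 0.6975487059674832
wrist module dock xy mm [-98.5  -1.7] [131.9 135.6] yaw rel 83.1 0.5999999999999943 40361
top module dock xy mm [-56.7   0.2] [130.6  89.1] yaw rel 67.1 -15.400000000000006 160
top dock (array([672.9,   5.3]), array([177. ,  70.7]), 82.5, 1021)
scene module dock xy mm [-98.2   1. ] [100.1 133.2] yaw rel 81.9 -0.5999999999999943 360
scene dock (array([669.3,  -4.4]), array([152.3,  72.3]), 81.6, 623)
```

Request:
{"method": "send_rows", "body": {
  "plan": [
    {"dr": [0,0,0],"translation": [0.007,0,0],"claw": 0.3},
    {"dr": [0,0,0],"translation": [0.014,0,0],"claw": 0.3},
    {"dr": [0,0,0],"translation": [0.021,0,0],"claw": 0.3},
    {"dr": [0,0,0],"translation": [0.028,0,0],"claw": 0.3},
    {"dr": [0,0,0],"translation": [0.035,0,0],"claw": 0.3},
    {"dr": [0,0,0],"translation": [0.04,0,0],"claw": 0.3}
  ]
}}

```text
clock: 17.88
tcp_pos: [0.5207, 0.0148, 0.0112]
tool_rot: [0.998, -0.065, -0.001, 0.0]
force: [-10.5, 2.1, 9.2]
opening: 0.7
grip_force: 5.5
```

```bash
python3 meas.py -67 0 m5
```

```text
clock 17.875 tcp dock [-115.4    0.3   11.2] xyaw rel dock 0.05977877835549439 force dock [-10.7   0.7   9.2] open 0.7002744173101644
wrist module dock xy mm [-61.9   0. ] [147.5 129.9] yaw rel 82.6 0.09999999999999432 43827
wrist dock (array([ 6.379e+02, -5.000e-01]), array([150. ,   6.4]), 82.7, 646)
top module dock xy mm [-12.6  -4.2] [137.9  50.2] yaw rel 73.1 -9.400000000000006 98
top dock (array([673. ,   5.2]), array([177.3,  71.1]), 82.6, 1024)
scene module dock xy mm [-60.1  -7.8] [115.7 135.5] yaw rel 79.9 -2.5999999999999943 375
scene dock (array([670.2,  -3.1]), array([149. ,  72.2]), 81.4, 528)
```

View pics/m5_wrist.png

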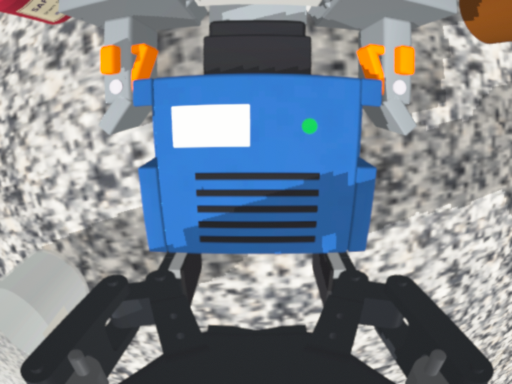

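The wrist view shows the module centred between the cheeks, its front corners just reaching the catches at (145,60) and (370,60). I'll keep pushing slowly.

Request:
{"method": "send_rows", "body": {
  "plan": [
    {"dr": [0,0,0],"translation": [0.004,0,0],"claw": 0.3},
    {"dr": [0,0,0],"translation": [0.008,0,0],"claw": 0.3},
    {"dr": [0,0,0],"translation": [0.012,0,0],"claw": 0.3},
    {"dr": [0,0,0],"translation": [0.016,0,0],"claw": 0.3},
    {"dr": [0,0,0],"translation": [0.02,0,0],"claw": 0.3},
    {"dr": [0,0,0],"translation": [0.024,0,0],"claw": 0.3},
    {"dr": [0,0,0],"translation": [0.027,0,0],"claw": 0.3},
    {"dr": [0,0,0],"translation": [0.028,0,0],"claw": 0.3}
  ]
}}

```text
clock: 19.02
tcp_pos: [0.5467, 0.0111, 0.011]
tool_rot: [0.998, -0.065, -0.002, 0.0]
force: [-11.8, 2.9, 8.3]
opening: 0.7
grip_force: 6.2
```

```bash
python3 meas.py -40 0 m6|head -1
```

```text
clock 19.025 tcp dock [-89.1  -0.1  11. ] xyaw rel dock 0.03839770961286515 force dock [-12.1   1.4   8.3] open 0.7000658743668825
```

Request:
{"method": "send_rows", "body": {
  "plan": [
    {"dr": [0,0,0],"translation": [0.001,0,0],"claw": 0.3},
    {"dr": [0,0,0],"translation": [0.002,0,0],"claw": 0.3},
    {"dr": [0,0,0],"translation": [0.003,0,0],"claw": 0.3},
    {"dr": [0,0,0],"translation": [0.003,0,0],"claw": 0.3}
  ]
}}

```text
clock: 19.68
tcp_pos: [0.5494, 0.0108, 0.011]
tool_rot: [0.998, -0.065, -0.002, 0.0]
force: [-10.9, 2.4, 7.9]
opening: 0.696
grip_force: 5.7
```

```bash
python3 meas.py -40 0 m7|head -1
```

```text
clock 19.675 tcp dock [-86.4  -0.   11. ] xyaw rel dock 0.0384681858433229 force dock [-11.1   1.    7.9] open 0.6960427932102264
```

View pics/m7_wrist.png

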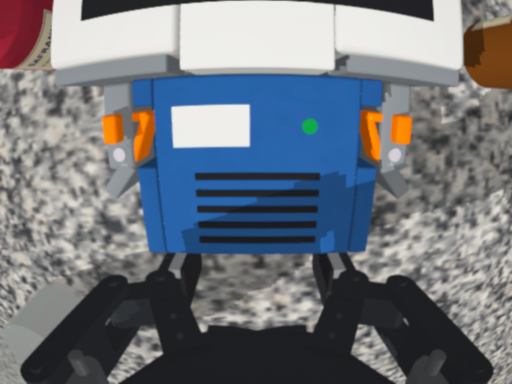

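Both catches at (145,135) and (370,135) look to be at the notches, but there is no firm stop yet. I'll press a little further.

Request:
{"method": "send_rows", "body": {
  "plan": [
    {"dr": [0,0,0],"translation": [0.001,0,0],"claw": 0.3},
    {"dr": [0,0,0],"translation": [0.001,0,0],"claw": 0.3},
    {"dr": [0,0,0],"translation": [0.002,0,0],"claw": 0.3},
    {"dr": [0,0,0],"translation": [0.002,0,0],"claw": 0.3}
  ]
}}

```text
clock: 20.32
tcp_pos: [0.5494, 0.0107, 0.0109]
tool_rot: [0.998, -0.065, -0.004, 0.001]
force: [-19.7, 8.5, 14.5]
opening: 0.699
grip_force: 10.2
```

```bash
python3 meas.py -40 0 m8|head -1
```

```text
clock 20.325 tcp dock [-86.4  -0.1  10.9] xyaw rel dock 0.02540187941455052 force dock [-20.7   5.9  14.5] open 0.6987958332892598
```

It has bottomed: the force rose to 20 N with no motion. I'll retreat and check.

Request:
{"method": "send_rows", "body": {
  "plan": [
    {"dr": [0,0,0],"translation": [-0.005,0,0],"claw": 0.3},
    {"dr": [0,0,0],"translation": [-0.03,0,0],"claw": 0.3},
    {"dr": [0,0,0],"translation": [-0.06,0,-0.02],"claw": 0.3},
    {"dr": [0,0,0],"translation": [-0.06,0,-0.07],"claw": 0.3},
    {"dr": [0,0,0],"translation": [-0.06,0,-0.12],"claw": 0.3},
    {"dr": [0,0,0],"translation": [-0.06,0,-0.15],"claw": 0.3},
    {"dr": [0,0,0],"translation": [-0.06,0,-0.15],"claw": 0.3}
  ]
}}

```text
clock: 21.35
tcp_pos: [0.4971, 0.0194, 0.1646]
tool_rot: [0.998, -0.064, 0.004, -0.002]
force: [-0.0, 0.2, -1.0]
opening: 0.702
grip_force: 0.0
```

```bash
python3 meas.py -38 0 m9; python3 - <<'E'
from h import *
im=cv2.imread("pics/m9_wrist.png"); print(im.shape)
b=cv2.imread("pics/m9_scene.png")
w=cv2.resize(im[0:140,150:360],(780,520),interpolation=cv2.INTER_CUBIC)
cv2.imwrite("pics/fin.png",w)
P=cloud("top",vision.camera("top")[1])
for t,c in [("cup",(.577,-.269)),("brown",(.646,-.145)),("red",(.687,.103)),("dropper",(.496,.164))]:
    m=near(P,c,.045,.05,.2); print(t,box(P[m]))
E
```

```text
clock 21.35 tcp dock [-139.4    1.8  164.6] xyaw rel dock 0.11439859982145162 force dock [-0.1  0.2 -1. ] open 0.7015326953971508
wrist module dock xy mm [-34.4   0.1] [147.8  84.1] yaw rel 82.7 0.20000000000000284 9364
wrist dock (array([651.4,   9.9]), array([174.8,  31.1]), 81.5, 4728)
top module dock xy mm [-17.2  -7. ] [138.7  72. ] yaw rel 61.1 -21.4 428
top dock (array([672.7,   5.3]), array([177.2,  70.3]), 82.9, 1018)
scene module dock xy mm [-33.1   7.9] [153.7  98.8] yaw rel 73.4 -9.099999999999994 655
scene dock (array([671.1,   7.3]), array([174.7,  73.5]), 83.5, 619)
(384, 512, 3)
cup (array([ 577.2, -270.9]), array([36.3, 36.3]), 71.4, 134)
brown (array([ 646. , -147.3]), array([38. , 38.7]), 88.7, 132)
red (array([685.1,  91.9]), array([66.1, 39. ]), 80.0, 149)
dropper (array([0., 0.]), array([0., 0.]), 0.0, 0)
```

View pics/fin.png

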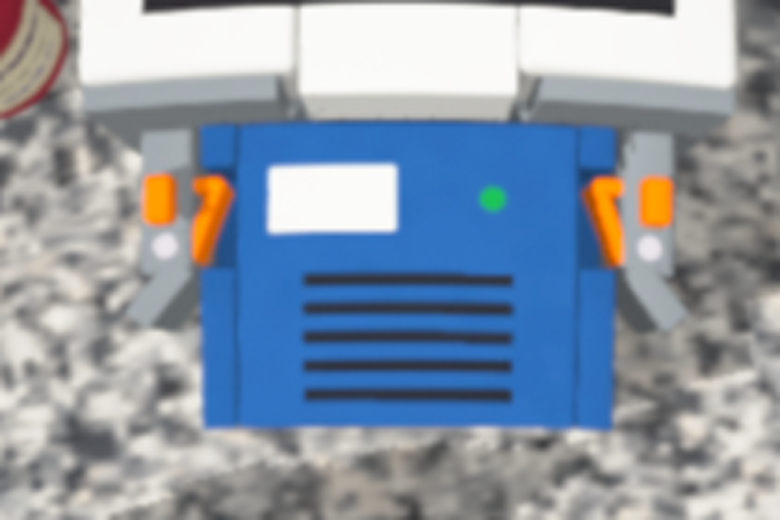

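The module sits flush with the dock, and both orange catches, at (212,220) and (603,220) of the crop, are inside the notches. One quick check of the dropper bottle, then I hand in.

```bash
python3 - <<'E'
from h import *
vision.camera("scene"); 
for t in ["dropper_bottle","timer"]: print(vision.recognise("scene",t)[:1])
print(arm.close_job())
E
```

```text
[{'rect': [209.7, 171.2, 236.7, 250.2], 'score': 0.71}]
[{'rect': [96.2, 201.9, 131.4, 231.4], 'score': 0.96}]
the job is handed in; nothing more can be done
None
```

The job is handed in: the sample cup stands upright to the right of the lane, the module is fully home with both catches clicked in, and the bottles and timer look to be where they were.

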